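# Lock the winged jam nut on the board jig

### The job

On the circuit-board jig, lay the larger open-ended spanner flat on the plate with its jaw on the lower hex nut and its handle beside the upright pin, on the side where the pin will stop it swinging clockwise, and let go of it, so that the hex nut is held at its setting. Then turn the winged jam nut above it clockwise (seen from above) until it stops dead, fully tight. Leave the spanner in place on the nut and do not disturb the other things on the bench.

Things in the scene. Friction and masses are not known exactly. Their poses are not given: they have to be found in the camera images.
- jig: Fixed jig: dark steel plate 310 x 120 x 12 mm on a 3 mm grey mat. Origin on the stud's axis at the plate's underside, z up; plate from x -180 to +130, y +-60 mm. Its -x end points towards the robot. A threaded stud, 10 mm diameter, stands at the origin, top 62 mm above the underside. Circuit board in clamps at x 55 to 125, up to 26 mm above the underside; stop pin near the -x end.
- stud_base (a point): On the stud's axis at the plate's top face, where the lower hex nut sits: steel, 32 mm across flats, 37 mm across corners, 14 mm high. It cannot be lifted and turns with little drag (0.05 N m), so turning the jam nut while the hex nut is not held only turns both together.
- pin_top (a point): Top centre of the steel stop pin: 12 mm diameter, 30 mm high above the plate, at x -155, y +13.5 mm of the jig's frame. The larger spanner's handle, pointing to -x along the plate's centre line, just touches the pin's -y side; the pin then stops it from swinging further clockwise seen from above.
- hex_nut (a joint): Angle of the hex nut, rad, growing clockwise seen from above. At 0 two of its flats are parallel to the plate's x axis. Starts between -0.15 and -0.02; with the spanner braced on the pin it may come to as much as 0.15 (play of the jaw). It must stay within 0.4 of 0.
- jam_nut (a joint): Angle of the winged jam nut relative to the hex nut, rad, growing clockwise (tightening). Starts between 0.3 and 0.7, stops dead at 1.2 (fully tight). Drag 0.18 N m; stays where left. Direction of the wings, counter-clockwise from the plate's x axis: 1.2 - jam_nut - hex_nut, so when tight they lie about along the plate.
- wings (a point): Centre of the jam nut's wings, on the stud's axis, 46 mm above the plate's underside: a steel bar 54 mm long, 14 mm thick (the width to grip), 18 mm high, above a round 25 mm collar that ends 38 mm above the underside. The stud shows 7 mm above the bar. The point's axes are not along the wings: see joint jam_nut.
- spanner: Larger open-ended spanner, loose, steel, 10 mm thick, 0.28 kg, lying flat left or right of the jig, handle roughly towards the robot. Origin under the jaw's centre, at the underside; jaw opens to +x, z up. Jaw 34 mm wide, flared tips 24 mm ahead of the origin; head 64 mm wide, back to x -48. Handle: straight bar 15 mm wide to x -182. Balance point x about -65. On the nut, origin on stud's axis.
- spanner_jaw (a point): Centre of the spanner's jaw opening, 5 mm above its underside.
- spanner_end (a point): On the spanner's centre line, 175 mm behind the jaw centre, at half thickness.
- small_spanner: A smaller open-ended spanner, 18 mm jaw, 125 mm handle, 7 mm thick, lying on the other side of the jig; too small for the nut, to be left alone. Origin and axes as for the larger one.
- multimeter: Bystander: yellow multimeter 160 x 85 x 40 mm lying far left (origin under its centre).
- parts_bin: Bystander: red open bin 140 x 90 x 50 mm far right (origin under its centre).
- flux: Bystander: white bottle, 48 mm diameter, 100 mm high, beyond the jig to the right.
- tape: Bystander: white tape reel, 64 mm outside diameter, 14 mm high, beyond the jig to the left.
- driver: Bystander: screwdriver 160 mm long lying across, beyond the jig.
- solder_pot: Bystander: small metal cup, 44 mm diameter, 28 mm high, right.
- mouse: Bystander: computer mouse on the left of the table.

How it is judged:
By the outcome, as a careful person would: the job done as asked, in the order asked, and still so for the second after the job is handed in, with the robot touching nothing.
It also fails if it takes over 56 s, if anything falls off the work surface, if the arm or the gripper's body presses on something with over 40 N, if the wrist force passes 120 N, or if a joint passes its speed limit or range.

### The arm

A 7-joint arm with a two-finger parallel gripper is mounted at the origin on the work surface. World frame = base frame: x ahead of the robot, y to its left, z up, the work surface at z = 0. Lengths are in mm, angles in rad, forces in N, time in s.
With the tool pointing down it reaches from about 400 to 875 mm from the base axis. Payload 4.4 kg.
Tool frame: the origin (TCP) lies at the very end of the fingers, on their centre line; the grasp point (between the pads) lies 19 mm behind it; z points along the fingers, y is the line along which they close (so a half turn about z gives the same grasp; the last joint's range is limited). The gripper opens to 85 mm and grips with 20 to 120 N. Pads are 22 mm wide; open, the fingers measure 114 mm over their backs; the gripper's body (76 mm by 85 mm) begins 54 mm behind the grasp point. The pads swing forward as they close: fully open they stand 13 mm farther back than shut.
Start: joints at [1.176, 0.628, 0.038, 1.517, -0.027, 0.996, -0.02], TCP at [209.918, -615.185, 231.313] pointing down, gripper open.
Joint ranges: [-3.06, 3.06], [-0.37, 2.12], [-1.25, 1.32], [0.18, 2.47], [-1.1, 4.24], [0.23, 1.98], [-2.94, 2.94]. Speed limits (rad/s): [2.57, 2.57, 3.14, 3.14, 3.14, 3.14, 3.14].

### API

Orientations are given as [roll, pitch, yaw] about the fixed x, y, z axes, in that order (R = Rz(yaw) Ry(pitch) Rx(roll)).
In Python, from cell import ctrl gives the robot as it stands.
- The arm moves only by the tool jog_arm, never from a script. Its argument "plan" is a list of rows, each an object of numbers: "tx", "ty", "tz": the shift along the tool's x, y, z as a fraction of full scale; "wx", "wy", "wz": the turn, a rotation vector about the tool's x, y, z as a fraction of full scale; "claw": the closure, from 0 (fully open) to 1 (shut). In form: [{"tx": .., "ty": .., "tz": .., "wx": .., "wy": .., "wz": .., "claw": ..}, ...]. A call has 1 to 12 rows; each row is the pose to reach, as a shift and turn from the pose commanded when the call began, along the tool's axes at that moment; what a row does not reach only later rows make up. Full scale, the value 1, is 300 mm for a shift and 90 degrees for a turn. A row lasts 1/10 s, in which the tool goes at most 50 mm and 8.59 degrees, less where a joint would pass 70% of its speed; a pose out of reach is approached as far as the arm can. A call with a number of a shift or a turn outside -1 to 1 is refused whole. A call with a gripper value outside its range is refused whole. The fingers move at their own pace and stop on an object; the grip force is fixed at half the most. Time passes only in rows, so rows that repeat a pose let the fingers close. It gives the time, the measured TCP pose, the force, the opening and the grip force at its end, in the units of the state.
- ctrl.read_state(): the state, without advancing time (a new reading comes with each control period).
- ctrl.get_image(name): name is "scene" or "top" or "wrist"; returns a dict with "img" (384x512x3 uint8, red, green, blue), "depth" (384x512 float32, mm along the optical axis (not along the pixel's ray), 0 where there is no reading), "fx", "fy", "cx", "cy" (pixels), "position" and "orientation" of the camera in the world; the wrist camera has in their place "hand_eye" (4x4, takes a point from camera to tool coordinates, whose origin is the TCP and whose axes are the flange's). Camera axes: x right, y down, z forward; pixel columns grow to the right and rows downward; lengths in mm; the calibration is good to about 2 mm. A picture is of the moment at which its call begins: read the wrist's pose just before it.
- ctrl.finish_job(): hands the job in; it is judged then, once.
Trained networks look in a picture, given as the dict that the camera call returned (one of the last four; its "shot" number tells which), for a name from the list of things; names that differ only in an ending like _2 or _b are one class to them, and where a whole thing is asked for, a point or a joint stands for the part that bears it (a point fixed in the world has none). Each returns a list of dicts, best first, with "score" (0 to 1); they miss things now and then, are a little off and sometimes report something else, mostly with a low value. They report only what shows in the picture. A call takes as long as a camera call.
- ctrl.trace(picture, thing): "pixels" (384x512 bool, what is visible of it) and "extent" ([centre column, centre row, width, height] in pixels, round what is visible of it).
The state is a dict: "clock": time; "qpos": joint angles; "qd": joint speeds; "tau": joint torques, N m; "eef_pos": TCP position; "tool_rot": TCP orientation; "force": force on the tool from outside, world axes, zero at the start; "torque": the same for the moment, N m; "width": finger opening in mm; "gripper_force": force on a finger pad.
Only numpy, scipy, OpenCV 4.12 (cv2) and the standard library are available. Lean on these libraries where they do the work, as an engineer would, in place of code of your own. Each camera call takes 0.05 s, during which the arm holds its last target. There are 200 camera calls.

## Working session

There is one attempt and no reset: what is moved stays moved. The work goes in short steps, Python scripts to look and compute and a tool call to move; the robot and the scene stay as the last step left them, time stands still between calls to the robot, and variables do not carry over. Pictures are saved under pics/ and viewed, at most 10 in all, crops included, and the job is handed in when it is done.

Besides the shell and the picture viewer there is one more tool, called by a JSON object that holds its "name" and its "arguments". jog_arm: Moves the arm, as the interface text tells. Shift numbers are shares of 300 mm and turn numbers shares of 90 degrees, none past 1 either way. Its arguments: {"type":"object","properties":{"plan":{"type":"array"}},"required":["plan"]}

```bash
mkdir -p pics; ls
cat > h.py <<'E'
import numpy as np, cv2
from scipy.spatial.transform import Rotation as R
from cell import ctrl
def rot(o):
    o=np.array(o,float)
    if o.shape==(3,3): return o
    if o.size==4: return R.from_quat(o.ravel()).as_matrix()
    return R.from_euler('xyz',o).as_matrix()
def cam(name):
    s=ctrl.read_state(); p=ctrl.get_image(name)
    if 'hand_eye' in p:
        T=np.eye(4);T[:3,:3]=rot(s['tool_rot']);T[:3,3]=s['eef_pos'];T=T@np.array(p['hand_eye'])
    else:
        T=np.eye(4);T[:3,:3]=rot(p['orientation']);T[:3,3]=p['position']
    return p,T
def cloud(p,T):
    d=p['depth'].astype(float);v,u=np.mgrid[:d.shape[0],:d.shape[1]]
    P=np.stack([(u-p['cx'])/p['fx']*d,(v-p['cy'])/p['fy']*d,d],-1)
    W=P@T[:3,:3].T+T[:3,3];W[d<=0]=np.nan
    return W
def ray(p,T,u,v,z):
    "pixel(s) to world at height z"
    r=np.stack([(np.asarray(u)-p['cx'])/p['fx'],(np.asarray(v)-p['cy'])/p['fy'],np.ones(np.shape(u))],-1)@T[:3,:3].T
    return T[:3,3]+r*((z-T[2,3])/r[...,2])[...,None]
E
python3 - <<'E'
from h import *
p,T=cam('top')
print(p['position'],p['orientation'],p['fx'],ctrl.read_state())
cv2.imwrite('pics/top.png',cv2.cvtColor(p['img'],cv2.COLOR_RGB2BGR))
W=cloud(p,T)
for n in ['spanner','small_spanner','jig','hex_nut','jam_nut','pin_top','stud_base']:
    try:
        for r in ctrl.trace(p,n)[:2]:
            m=r['pixels']; q=W[m]; q=q[~np.isnan(q[:,0])]
            rect=cv2.minAreaRect(q[:,:2].astype(np.float32))
            print(n,round(r['score'],2),np.round(r['extent']),np.round(np.nanmedian(q,0)),np.round(np.percentile(q[:,2],[5,95]),1),np.round(rect[0]),np.round(rect[1]),round(rect[2],1))
    except Exception as e: print(n,e)
E
```

```text
pics
[ 401.02583243   64.94449791 1421.65062736] [-3.01145428  0.00956722 -1.59126269] 350.3036095365874 {'clock': 0.05, 'qpos': array([ 1.17621069,  0.62931292,  0.03846778,  1.51834052, -0.02700933,
        0.99627716, -0.02002326]), 'qd': array([ 8.98552890e-04,  9.09727540e-04,  7.37412509e-05, -2.36018545e-03,
        2.22428085e-04,  1.16258474e-03,  1.06296643e-03]), 'tau': array([ 2.14711050e-03, -5.65061367e+01,  1.23138763e+00, -1.94197565e+01,
        1.12131145e-02,  5.37192594e-03,  9.21635120e-06]), 'eef_pos': array([ 209.70437243, -614.61038312,  230.41984866]), 'tool_rot': array([-3.13977362e+00,  2.89820189e-05,  3.28737054e-01]), 'force': array([-0.38238631, -0.10033034, -0.79217758]), 'torque': array([0.00457108, 0.05699849, 0.0218706 ]), 'gripper_force': 0.0, 'width': 85.30282959934344}
spanner 0.57 [208. 210.  21.  45.] [572. 240.  15.] [ 5.5 19.7] [537. 249.] [188.  59.] 5.4
spanner 0.22 [158. 188.  30.  45.] [630. 451.  43.] [26.1 51.1] [638. 460.] [171.  95.] 14.8
small_spanner 0.65 [334. 215.  13.  34.] [ 541. -252.   12.] [ 5.  16.3] [ 509. -249.] [127.  34.] 6.8
jig 0.71 [256. 210.  29.  75.] [535.  48.  18.] [11.6 33.3] [541.  48.] [126. 315.] 89.0
jig 0.53 [210. 212.  21.  46.] [556. 236.  15.] [ 8.5 19.6] [529. 238.] [189.  52.] 13.2
jam_nut 0.42 [258. 202.  10.  10.] [558.  50.  59.] [39.  67.1] [561.  49.] [52. 18.] 42.7
pin_top 0.95 [260. 212.  35.  83.] [535.  48.  18.] [12.3 33.5] [537.  49.] [118. 308.] 88.4
stud_base 0.83 [258. 209.  31.  75.] [538.  49.  18.] [11.8 33.3] [542.  47.] [128. 310.] 89.0
```

View pics/top.png

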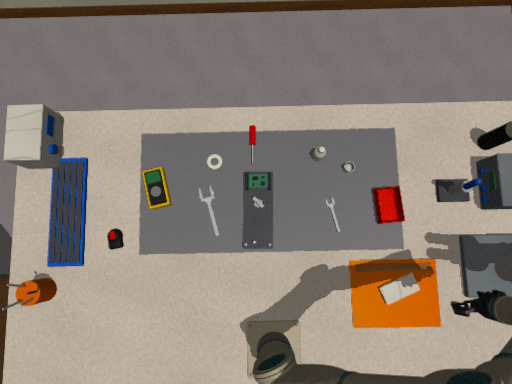

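The larger spanner lies left of the jig, with its head at about (207,195) px and its handle end at about (217,235). The jig is at columns 244–272, with the wings at (258,202) and the pin at the robot end. The small spanner is on the right at (334,215). I'll move in for a closer look.

{"name": "jog_arm", "arguments": {"plan": [{"tx": 0.95,"ty": -0.73,"tz": -0.3,"wz": 0.21,"claw": 0},{"tx": 0.95,"ty": -0.73,"tz": -0.3,"wz": 0.21,"claw": 0},{"tx": 0.95,"ty": -0.73,"tz": -0.3,"wz": 0.21,"claw": 0},{"tx": 0.95,"ty": -0.73,"tz": -0.3,"wz": 0.21,"claw": 0},{"tx": 0.95,"ty": -0.73,"tz": -0.3,"wz": 0.21,"claw": 0},{"tx": 0.95,"ty": -0.73,"tz": -0.3,"wz": 0.21,"claw": 0},{"tx": 0.95,"ty": -0.73,"tz": -0.3,"wz": 0.21,"claw": 0},{"tx": 0.95,"ty": -0.73,"tz": -0.3,"wz": 0.21,"claw": 0},{"tx": 0.95,"ty": -0.73,"tz": -0.3,"wz": 0.21,"claw": 0}]}}

```text
invalid input at $.plan[0]: expected keys tx, ty, tz, wx, wy, wz, claw
```

{"name": "jog_arm", "arguments": {"plan": [{"tx": 0.95,"ty": -0.73,"tz": -0.3,"wx": 0,"wy": 0,"wz": 0.21,"claw": 0},{"tx": 0.95,"ty": -0.73,"tz": -0.3,"wx": 0,"wy": 0,"wz": 0.21,"claw": 0},{"tx": 0.95,"ty": -0.73,"tz": -0.3,"wx": 0,"wy": 0,"wz": 0.21,"claw": 0},{"tx": 0.95,"ty": -0.73,"tz": -0.3,"wx": 0,"wy": 0,"wz": 0.21,"claw": 0},{"tx": 0.95,"ty": -0.73,"tz": -0.3,"wx": 0,"wy": 0,"wz": 0.21,"claw": 0},{"tx": 0.95,"ty": -0.73,"tz": -0.3,"wx": 0,"wy": 0,"wz": 0.21,"claw": 0},{"tx": 0.95,"ty": -0.73,"tz": -0.3,"wx": 0,"wy": 0,"wz": 0.21,"claw": 0},{"tx": 0.95,"ty": -0.73,"tz": -0.3,"wx": 0,"wy": 0,"wz": 0.21,"claw": 0},{"tx": 0.95,"ty": -0.73,"tz": -0.3,"wx": 0,"wy": 0,"wz": 0.21,"claw": 0}]}}

```text
clock: 1.3
eef_pos: [411.9, -312.4, 322.4]
tool_rot: [-3.141, -0.003, 0.006]
force: [-0.7, 0.1, -1.0]
width: 85.6
gripper_force: 0.0
```

{"name": "jog_arm", "arguments": {"plan": [{"tx": 0.3,"ty": -1,"tz": 0,"wx": 0,"wy": 0,"wz": 0,"claw": 0},{"tx": 0.3,"ty": -1,"tz": 0,"wx": 0,"wy": 0,"wz": 0,"claw": 0},{"tx": 0.3,"ty": -1,"tz": 0,"wx": 0,"wy": 0,"wz": 0,"claw": 0},{"tx": 0.3,"ty": -1,"tz": 0,"wx": 0,"wy": 0,"wz": 0,"claw": 0},{"tx": 0.3,"ty": -1,"tz": 0,"wx": 0,"wy": 0,"wz": 0,"claw": 0},{"tx": 0.3,"ty": -1,"tz": 0,"wx": 0,"wy": 0,"wz": 0,"claw": 0},{"tx": 0.3,"ty": -1,"tz": 0,"wx": 0,"wy": 0,"wz": 0,"claw": 0},{"tx": 0.3,"ty": -1,"tz": 0,"wx": 0,"wy": 0,"wz": 0,"claw": 0}]}}

```text
clock: 2.1
eef_pos: [499.6, -14.6, 321.0]
tool_rot: [-3.141, 0.0, 0.003]
force: [-1.4, -1.1, -0.2]
width: 85.6
gripper_force: 0.0
```

{"name": "jog_arm", "arguments": {"plan": [{"tx": 0,"ty": -0.36,"tz": -0.2,"wx": 0,"wy": 0,"wz": 0,"claw": 0},{"tx": 0,"ty": -0.36,"tz": -0.2,"wx": 0,"wy": 0,"wz": 0,"claw": 0},{"tx": 0,"ty": -0.36,"tz": -0.2,"wx": 0,"wy": 0,"wz": 0,"claw": 0},{"tx": 0,"ty": -0.36,"tz": -0.2,"wx": 0,"wy": 0,"wz": 0,"claw": 0}]}}

```text
clock: 2.5
eef_pos: [500.3, 92.8, 382.9]
tool_rot: [-3.14, -0.003, 0.001]
force: [0.7, -0.5, -0.5]
width: 85.5
gripper_force: 0.0
```

Run:
```python
from h import *
p,T=cam('wrist')
print(T.round(2),p['fx'],p['fy'],ctrl.read_state()['clock'])
np.save('w1.npy',dict(img=p['img'],depth=p['depth'],fx=p['fx'],fy=p['fy'],cx=p['cx'],cy=p['cy'],T=T),allow_pickle=True)
cv2.imwrite('pics/w1.png',cv2.cvtColor(p['img'],cv2.COLOR_RGB2BGR))
W=cloud(p,T);print(np.round(W[[20,20,360,360,192],[20,490,20,490,256]]))
for n in ['spanner','jam_nut','pin_top']:
        for r in ctrl.trace(p,n)[:1]:
            m=r['pixels']; q=W[m]; q=q[~np.isnan(q[:,0])]
            print(n,round(r['score'],2),np.round(r['extent']),np.round(np.nanmedian(q,0)),np.round(np.percentile(q[:,2],[5,95]),1))
```

```text
[[-0.0000e+00 -9.6000e-01 -3.0000e-01  5.7578e+02]
 [-1.0000e+00  0.0000e+00  0.0000e+00  9.2250e+01]
 [-0.0000e+00  3.0000e-01 -9.6000e-01  5.2588e+02]
 [ 0.0000e+00  0.0000e+00  0.0000e+00  1.0000e+00]] 267.3170338301236 267.3170338301236 2.55
[[ 711.  475.   36.]
 [ 719. -302.    4.]
 [ 512.  156.  472.]
 [ 512.   31.  472.]
 [ 415.   98.   16.]]
spanner 0.58 [175. 125.  52. 112.] [576. 237.  13.] [ 4.8 14.4]
jam_nut 0.6 [285. 115.  25.  29.] [566.  52.  58.] [41.3 59.3]
pin_top 0.69 [285. 121.  76. 175.] [560.  48.  15.] [13.4 29.8]
```

View pics/w1.png

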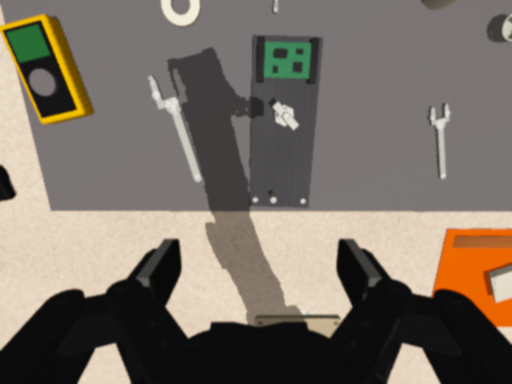

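The view shows the spanner from its jaw at about (163,92) to its handle end at (199,180). The jig spans columns 250–322, with the wings at (285,115) and the pin near (273,195). Now I'll compute both poses from this picture.

```bash
cat > fit.py <<'E'
from h import *
def spanner_mask(p,m,thr=115):
    g=cv2.cvtColor(p['img'],cv2.COLOR_RGB2GRAY)
    return cv2.dilate(m.astype(np.uint8),np.ones((5,5)))&(g>thr)
def spanner_pose(p,T,m,z,L=182):
    v,u=np.nonzero(m);q=ray(p,T,u,v,z)[:,:2]
    c=q.mean(0);a=np.linalg.svd(q-c,full_matrices=False)[2][0]
    if a[0]<0:a=-a
    for _ in range(3):   # refine on handle only
        s=(q-c)@a; s0=np.percentile(s,.5)
        h=q[(s>s0+5)&(s<s0+115)]
        c2=h.mean(0);a=np.linalg.svd(h-c2,full_matrices=False)[2][0]
        if a[0]<0:a=-a
        c=c2
    s=(q-c)@a; n=np.array([-a[1],a[0]]); tail=c+a*np.percentile(s,.5)
    return dict(tail=tail,org=tail+L*a,yaw=np.arctan2(a[1],a[0]),len=np.ptp(s),hw=np.ptp(((h-c)@n)))
E
python3 - <<'E'
from fit import *
d=np.load('w1.npy',allow_pickle=True).item();T=d['T']
from h import ctrl
p,_=cam('wrist')
def m_of(n): return ctrl.trace(p,n)[0]['pixels']
m=spanner_mask(d,m_of('spanner'))
print({k:np.round(v,3) for k,v in spanner_pose(d,T,m,13).items()})
# jig plate outline
mj=m_of('pin_top'); v,u=np.nonzero(mj);q=ray(d,T,u,v,15)[:,:2].astype(np.float32)
print('jig rect',cv2.minAreaRect(q))
# long edges by row: left and right boundary lines in world
rows=range(130,195,3);E=[]
for side in (0,-1):
    pts=np.array([ray(d,T,np.nonzero(mj[r])[0][side]+(0 if side==0 else 1)-.5,r,15)[:2] for r in rows])
    k,b=np.polyfit(pts[:,0],pts[:,1],1);E.append((k,b));print('edge yaw',k,'y at 560',k*560+b)
bottom=np.array([ray(d,T,c,np.nonzero(mj[:,c])[0][-1]+.5,15)[:2] for c in range(258,302,4)]);print('near edge x',np.median(bottom,0))
W=cloud(d,T); mw=m_of('jam_nut'); P=W[mw]; P=P[(P[:,2]>50)&(P[:,2]<64)]
r=cv2.minAreaRect(P[:,:2].astype(np.float32)); print('wings',r,P[:,:2].mean(0))
a=np.linalg.svd(P[:,:2]-P[:,:2].mean(0),full_matrices=False)[2][0];print('wing dir',np.arctan2(a[1],a[0]))
big=cv2.resize(d['img'][70:215,140:330],None,fx=4,fy=4,interpolation=cv2.INTER_CUBIC)
cv2.imwrite('pics/c1.png',big[:,:,::-1])
E
```

```text
{'tail': array([439.121, 217.489]), 'org': array([615.438, 262.617]), 'yaw': np.float64(0.251), 'len': np.float64(213.428), 'hw': np.float64(27.69)}
jig rect ((542.28369140625, 54.298885345458984), (121.92481231689453, 310.4125671386719), 88.6843032836914)
edge yaw -0.03476621028314533 y at 560 112.32202610333536
edge yaw -0.02398043754678405 y at 560 -7.00587042875397
near edge x [386.16012466  53.13105364]
wings ((565.8707275390625, 49.46617889404297), (47.494163513183594, 13.589117050170898), 43.84723663330078) [566.49143776  51.21839382]
wing dir -2.3930501652228746
```

View pics/c1.png

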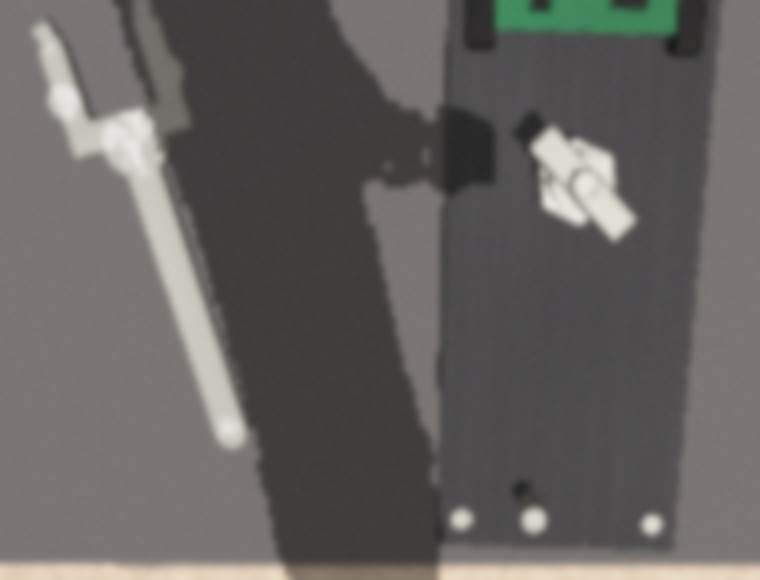

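The crop shows the spanner handle running from (130,150) to (230,435), with the jaw up and to the left. The wings are at (585,185) and the pin is the middle dot at (533,520). The stud is at about (566,52.5) and the jig yaw is about -0.03, which agrees with the plate's size. Next I go above the spanner's grasp point.

{"name": "jog_arm", "arguments": {"plan": [{"tx": 0.15,"ty": -0.507,"tz": 0.87,"wx": 0,"wy": 0,"wz": -0.16,"claw": 0},{"tx": 0.15,"ty": -0.507,"tz": 0.87,"wx": 0,"wy": 0,"wz": -0.16,"claw": 0},{"tx": 0.15,"ty": -0.507,"tz": 0.87,"wx": 0,"wy": 0,"wz": -0.16,"claw": 0},{"tx": 0.15,"ty": -0.507,"tz": 0.87,"wx": 0,"wy": 0,"wz": -0.16,"claw": 0},{"tx": 0.15,"ty": -0.507,"tz": 0.87,"wx": 0,"wy": 0,"wz": -0.16,"claw": 0},{"tx": 0.15,"ty": -0.507,"tz": 0.87,"wx": 0,"wy": 0,"wz": -0.16,"claw": 0},{"tx": 0.15,"ty": -0.507,"tz": 0.87,"wx": 0,"wy": 0,"wz": -0.16,"claw": 0},{"tx": 0.15,"ty": -0.507,"tz": 0.87,"wx": 0,"wy": 0,"wz": -0.16,"claw": 0},{"tx": 0.15,"ty": -0.507,"tz": 0.87,"wx": 0,"wy": 0,"wz": -0.16,"claw": 0}]}}

```text
clock: 3.8
eef_pos: [545.6, 242.9, 121.6]
tool_rot: [3.141, -0.002, 0.249]
force: [-0.1, -0.0, 0.7]
width: 85.3
gripper_force: 0.0
```

Run:
```python
from fit import *
s=ctrl.read_state();p,T=cam('wrist')
for r in ctrl.trace(p,'spanner')[:1]:
    m=r['pixels'];print(r['score'],r['extent'])
W=cloud(p,T);q=W[m];print(np.nanpercentile(q[:,2],[5,50,95]))
for M in (spanner_mask(p,m,100),m): print({k:np.round(v,3) for k,v in spanner_pose(p,T,M,13).items()})
print(s['eef_pos'],s['tool_rot'])
im=p['img'].copy(); im[m]=im[m]//2+np.array([127,0,0],np.uint8)
cv2.imwrite('pics/w2.png',im[:,:,::-1])
```

```text
0.97 [259.2, 187.9, 69.9, 195.8]
[11.74366204 13.13869312 14.19955408]
{'tail': array([439.09 , 212.738]), 'org': array([615.365, 258.027]), 'yaw': np.float64(0.251), 'len': np.float64(209.736), 'hw': np.float64(16.528)}
{'tail': array([440.351, 213.102]), 'org': array([616.604, 258.478]), 'yaw': np.float64(0.252), 'len': np.float64(205.667), 'hw': np.float64(15.185)}
[545.55389799 242.86252276 121.57593569] [ 3.14085617e+00 -1.70281806e-03  2.48763974e-01]
```

View pics/w2.png

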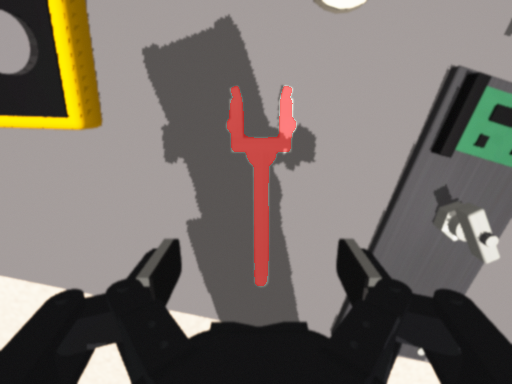

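The mask fits the spanner cleanly: it is 206 mm long, the handle is 15 mm wide and its top is at z 13. Now I descend and grip.

{"name": "jog_arm", "arguments": {"plan": [{"tx": 0.002,"ty": 0.008,"tz": 0.15,"wx": 0,"wy": 0,"wz": 0,"claw": 0.2},{"tx": 0.002,"ty": 0.008,"tz": 0.28,"wx": 0,"wy": 0,"wz": 0,"claw": 0.4},{"tx": 0.002,"ty": 0.008,"tz": 0.36,"wx": 0,"wy": 0,"wz": 0,"claw": 0.4},{"tx": 0.002,"ty": 0.008,"tz": 0.39,"wx": 0,"wy": 0,"wz": 0,"claw": 0.4},{"tx": 0.002,"ty": 0.008,"tz": 0.39,"wx": 0,"wy": 0,"wz": 0,"claw": 0.7},{"tx": 0.002,"ty": 0.008,"tz": 0.39,"wx": 0,"wy": 0,"wz": 0,"claw": 1},{"tx": 0.002,"ty": 0.008,"tz": 0.39,"wx": 0,"wy": 0,"wz": 0,"claw": 1},{"tx": 0.002,"ty": 0.008,"tz": 0.39,"wx": 0,"wy": 0,"wz": 0,"claw": 1},{"tx": 0.002,"ty": 0.008,"tz": 0.39,"wx": 0,"wy": 0,"wz": 0,"claw": 1},{"tx": 0.002,"ty": 0.008,"tz": 0.39,"wx": 0,"wy": 0,"wz": 0,"claw": 1}]}}

```text
clock: 4.9
eef_pos: [547.3, 242.1, 5.6]
tool_rot: [-3.141, -0.004, 0.25]
force: [-0.8, -1.1, 6.7]
width: 12.7
gripper_force: 60.4
```

{"name": "jog_arm", "arguments": {"plan": [{"tx": 0,"ty": 0,"tz": -0.1,"wx": 0,"wy": 0,"wz": 0,"claw": 1},{"tx": 0,"ty": 0,"tz": -0.24,"wx": 0,"wy": 0,"wz": 0,"claw": 1},{"tx": 0,"ty": 0,"tz": -0.37,"wx": 0,"wy": 0,"wz": 0,"claw": 1},{"tx": -0.1,"ty": 0.1,"tz": -0.4,"wx": 0,"wy": 0,"wz": 0.03,"claw": 1},{"tx": -0.2,"ty": 0.2,"tz": -0.4,"wx": 0,"wy": 0,"wz": 0.06,"claw": 1},{"tx": -0.3,"ty": 0.3,"tz": -0.4,"wx": 0,"wy": 0,"wz": 0.1,"claw": 1},{"tx": -0.4,"ty": 0.4,"tz": -0.4,"wx": 0,"wy": 0,"wz": 0.127,"claw": 1},{"tx": -0.47,"ty": 0.49,"tz": -0.4,"wx": 0,"wy": 0,"wz": 0.127,"claw": 1},{"tx": -0.5,"ty": 0.526,"tz": -0.4,"wx": 0,"wy": 0,"wz": 0.127,"claw": 1},{"tx": -0.5,"ty": 0.526,"tz": -0.4,"wx": 0,"wy": 0,"wz": 0.127,"claw": 1},{"tx": -0.5,"ty": 0.526,"tz": -0.4,"wx": 0,"wy": 0,"wz": 0.127,"claw": 1}]}}

```text
clock: 6.0
eef_pos: [440.8, 52.9, 123.9]
tool_rot: [-3.14, -0.003, 0.051]
force: [-0.1, 0.8, -3.7]
width: 12.9
gripper_force: 59.3
```

Run:
```python
from fit import *
s=ctrl.read_state();p,T=cam('wrist')
np.save('w3.npy',dict(img=p['img'],depth=p['depth'],fx=p['fx'],fy=p['fy'],cx=p['cx'],cy=p['cy'],T=T),allow_pickle=True)
W=cloud(p,T)
for n in ('spanner','jam_nut','hex_nut'):
  for r in ctrl.trace(p,n)[:2]:
    m=r['pixels'];q=W[m];print(n,round(r['score'],2),np.round(r['extent']),np.nanpercentile(q[:,2],[5,50,95]).round(1),np.nanmedian(q,0).round(1))
    np.save('m_'+n+'.npy',m) if r['score']>.5 else 0
print(s['eef_pos'],s['tool_rot'],s['width'],s['gripper_force'])
b=cv2.resize(p['img'],(768,576),interpolation=cv2.INTER_CUBIC)
cv2.imwrite('pics/w3.png',b[:,:,::-1])
```

```text
spanner 0.64 [257. 197. 126. 254.] [129.5 131.2 132.2] [484.8  52.6 131.2]
jam_nut 0.84 [277.  39.  68.  74.] [39.6 57.5 59. ] [560.9  51.3  57.5]
jam_nut 0.18 [259. 197. 125. 257.] [129.6 131.2 132.2] [484.7  52.7 131.2]
hex_nut 0.75 [273.  38.  63.  76.] [26.3 57.1 59. ] [560.4  51.6  57.1]
[440.76716025  52.89047029 123.85828817] [-3.14046075e+00 -2.55627763e-03  5.11543685e-02] 12.883945085190746 59.27347540855408
```

View pics/w3.png

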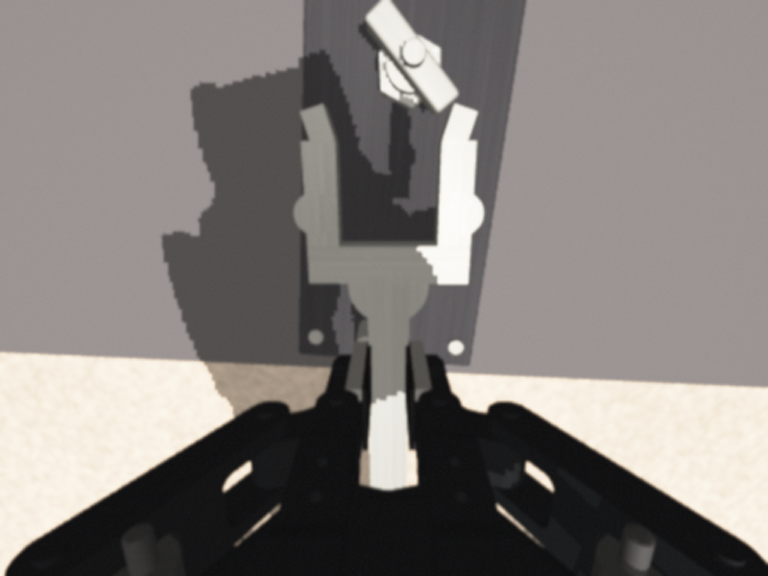

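The spanner is held level. Its jaw tips are at (318,105) and (465,105), with the nut and wings just ahead at about (410,60). Now I'll fit the nut, the wings and the spanner in the hand.

```bash
cat > nut.py <<'E'
from fit import *
from scipy.optimize import differential_evolution
def sil(d,T,x,y,th,ph,sc):
    "silhouette of hex (yaw th), collar, wings (yaw ph), stud"
    M=np.zeros((384*sc,512*sc),np.uint8); Ti=np.linalg.inv(T)
    def hull(xy,z0,z1):
        P=np.vstack([np.c_[xy,np.full(len(xy),z)] for z in (z0,z1)])+[x,y,0]
        c=P@Ti[:3,:3].T+Ti[:3,3]
        uv=np.c_[c[:,0]/c[:,2]*d['fx']+d['cx'],c[:,1]/c[:,2]*d['fy']+d['cy']]
        uv=((uv+.5)*sc-.5)*16
        cv2.fillConvexPoly(M,cv2.convexHull(uv.round().astype(np.int32)),1,shift=4)
    def circ(r,a0=0,n=24): a=a0+np.arange(n)*2*np.pi/n; return r*np.c_[np.cos(a),np.sin(a)]
    hull(circ(18.48,th+0,6),15,29); hull(circ(12.5),29,41); hull(circ(5),41,65)
    c,s=np.cos(ph),np.sin(ph); hull(np.array([[27,7],[27,-7],[-27,-7],[-27,7]])@np.array([[c,s],[-s,c]]),40,58)
    return M
def fitnut(d,T,box,thr=110,bounds=None,sc=4):
    g=cv2.cvtColor(d['img'],cv2.COLOR_RGB2GRAY)
    g=cv2.resize(g,None,fx=sc,fy=sc,interpolation=cv2.INTER_CUBIC)
    u0,v0,u1,v1=[b*sc for b in box]; B=(g[v0:v1,u0:u1]>thr)
    def f(q):
        M=sil(d,T,*q,sc)[v0:v1,u0:u1]>0
        return -(M&B).sum()/(M|B).sum()
    r=differential_evolution(f,bounds,popsize=10,maxiter=60,seed=1,tol=1e-6)
    return r.x,r.fun
E
python3 - <<'E'
from nut import *
d=np.load('w3.npy',allow_pickle=True).item();T=d['T']
# hex corners on +-x when flats parallel x
x,f=fitnut(d,T,(238,0,306,72),bounds=[(555,575),(45,60),(-.1,.3),(.5,1.1)])
print('stud',x[:2].round(1),'hex yaw',x[2].round(3),'wing yaw',x[3].round(3),'IoU',-f)
m=np.load('m_spanner.npy');v,u=np.nonzero(m);q=ray(d,T,u,v,131.2)[:,:2]
mid=[]
for r in range(96,186,4):
    c=np.nonzero(m[r])[0]; a=ray(d,T,c[0]-.5,r,131.2);b=ray(d,T,c[-1]+.5,r,131.2); mid.append([a[0],(a[1]+b[1])/2,a[1]-b[1]])
mid=np.array(mid);k,b=np.polyfit(mid[:,0],mid[:,1],1)
print(mid.round(1)[::4]);print('spanner yaw',k,'y at 512:',k*512+b,'tips x',np.percentile(q[:,0],99.7), q[:,0].max())
E
```

```text
stud [564.4  46.8] hex yaw 0.045 wing yaw 0.74 IoU 0.8935109305385628
[[520.3  56.6  55.4]
 [513.   56.   54.9]
 [505.3  55.6  55.9]
 [497.3  55.2  62.9]
 [489.3  55.3  55.8]
 [480.9  54.3  55.8]]
spanner yaw 0.047386846849036414 y at 512: 56.0062863747998 tips x 532.8950666018719 534.14989794802
```

Run:
```python
from nut import *
d=np.load('w3.npy',allow_pickle=True).item();T=d['T']
W=cloud(d,T);m=W[:80,230:320]; P=m[(m[...,2]>54)&(m[...,2]<62)];print('wing top',cv2.minAreaRect(P[:,:2].astype(np.float32)),np.median(P[:,2]))
P=m[m[...,2]>62];print('stud top',len(P),P.mean(0))
P=W[:190,200:360].reshape(-1,3);P=P[(P[:,2]>11)&(P[:,2]<18)];print('plate y range near x 480..560',[ (a,np.round(np.percentile(P[abs(P[:,0]-a)<4][:,1],[0.5,99.5]),1)) for a in (490,520,550)])
out=[]
for q in ((564.4,46.8,.045,.74),(566,52,.045,.74)):
    M=sil(d,T,*q,8);im=cv2.resize(d['img'],None,fx=8,fy=8,interpolation=cv2.INTER_CUBIC)
    c,_=cv2.findContours(M,cv2.RETR_EXTERNAL,cv2.CHAIN_APPROX_NONE);cv2.drawContours(im,c,-1,(255,0,0),2);out.append(im[0:592,232*8:280*8+16])
cv2.imwrite('pics/c3.png',np.hstack(out)[:,:,::-1][:, :800])
```

```text
wing top ((563.91552734375, 47.3349723815918), (53.88980484008789, 14.571330070495605), 43.70415115356445) 57.831868176733735
stud top 404 [550.85872444  42.02127692  91.53906396]
plate y range near x 480..560 [(490, array([-9.7, 84.3])), (520, array([-11. ,  85.7])), (550, array([-11.5, 106.8]))]
```

View pics/c3.png

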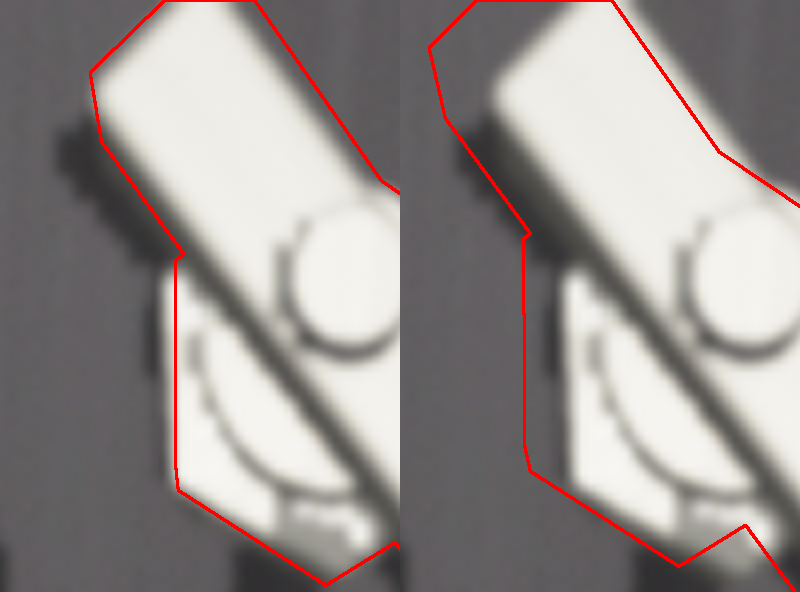

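The fit on the left sits on the part and the one on the right doesn't. So the stud is at about (564.2,47.2), the hex yaw is about 0.07–0.08 and the wings' yaw is about 0.75. I'll lower the spanner to just above the plate, behind the nut.

{"name": "jog_arm", "arguments": {"plan": [{"tx": 0,"ty": 0.05,"tz": 0.1,"wx": 0,"wy": 0,"wz": -0.015,"claw": 1},{"tx": 0,"ty": 0.05,"tz": 0.2,"wx": 0,"wy": 0,"wz": -0.015,"claw": 1},{"tx": 0,"ty": 0.05,"tz": 0.28,"wx": 0,"wy": 0,"wz": -0.015,"claw": 1},{"tx": 0,"ty": 0.05,"tz": 0.32,"wx": 0,"wy": 0,"wz": -0.015,"claw": 1},{"tx": 0,"ty": 0.05,"tz": 0.342,"wx": 0,"wy": 0,"wz": -0.015,"claw": 1},{"tx": 0,"ty": 0.05,"tz": 0.342,"wx": 0,"wy": 0,"wz": -0.015,"claw": 1},{"tx": 0,"ty": 0.05,"tz": 0.342,"wx": 0,"wy": 0,"wz": -0.015,"claw": 1}]}}

```text
clock: 6.9
eef_pos: [440.5, 37.3, 20.6]
tool_rot: [-3.141, 0.0, 0.075]
force: [0.5, 0.0, -4.2]
width: 12.9
gripper_force: 59.3
```

Run:
```python
from nut import *
s=ctrl.read_state();p,T=cam('wrist');W=cloud(p,T)
m=ctrl.trace(p,'spanner')[0]['pixels'];z=np.nanmedian(W[m][:,2]);print('top z',z,s['eef_pos'],s['tool_rot'],s['force'])
P=W[:150].reshape(-1,3);print('plate z',np.nanmedian(P[(P[:,2]>8)&(P[:,2]<19)][:,2]))
mid=[]
for r in range(30,380,3):
    c=np.nonzero(m[r])[0]
    if len(c)<5: continue
    a=ray(p,T,c[0]-.5,r,z);b=ray(p,T,c[-1]+.5,r,z)
    if 52<a[1]-b[1]<66: mid.append([a[0],(a[1]+b[1])/2])
mid=np.array(mid);k,b=np.polyfit(mid[:,0],mid[:,1],1);v,u=np.nonzero(m);q=ray(p,T,u,v,z)
tip=np.percentile(q[:,0],99.7);print('spanner yaw',k,'tip x',tip,'origin',tip-24,k*(tip-24)+b)
cv2.imwrite('pics/w4.png',cv2.resize(p['img'],(768,576))[:,:,::-1])
```

```text
top z 27.832895809624105 [440.46567471  37.34453675  20.6233344 ] [-3.14112564e+00  2.54401726e-04  7.46562704e-02] [ 0.48969002  0.0096086  -4.21556948]
plate z 15.045778858224494
spanner yaw 0.07742231349492833 tip x 532.8856539953414 origin 508.8856539953414 42.20806905637845
```

View pics/w4.png

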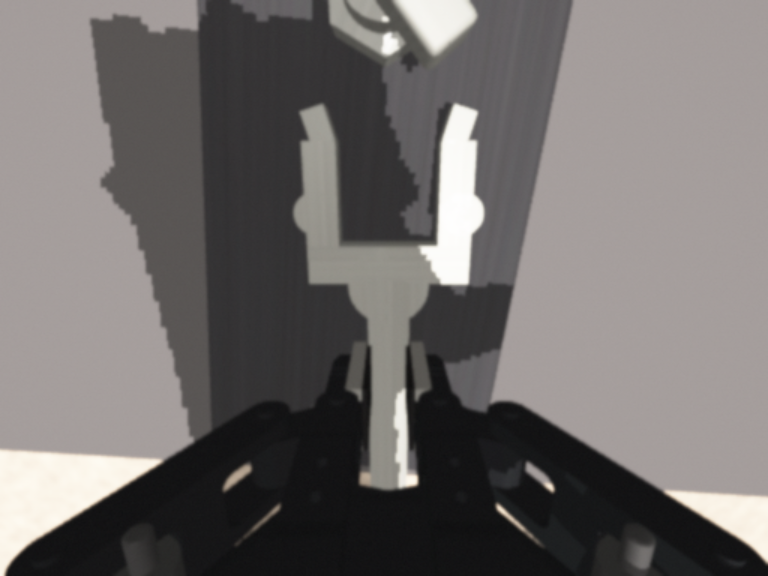

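The jaw's centre line is at column 388 and the nut's near corner is at (386,60), so they are in line to about 1 mm, with 2.8 mm clear above the plate. Sliding on.

{"name": "jog_arm", "arguments": {"plan": [{"tx": 0.04,"ty": -0.003,"tz": 0.001,"wx": 0,"wy": 0,"wz": 0,"claw": 1},{"tx": 0.07,"ty": -0.003,"tz": 0.001,"wx": 0,"wy": 0,"wz": 0,"claw": 1},{"tx": 0.1,"ty": -0.003,"tz": 0.001,"wx": 0,"wy": 0,"wz": 0,"claw": 1},{"tx": 0.12,"ty": -0.003,"tz": 0.001,"wx": 0,"wy": 0,"wz": 0,"claw": 1},{"tx": 0.14,"ty": -0.003,"tz": 0.001,"wx": 0,"wy": 0,"wz": 0,"claw": 1},{"tx": 0.14,"ty": -0.003,"tz": 0.001,"wx": 0,"wy": 0,"wz": 0,"claw": 1}]}}

```text
clock: 7.6
eef_pos: [483.1, 41.0, 20.5]
tool_rot: [-3.141, -0.001, 0.074]
force: [1.2, 0.9, -3.4]
width: 12.7
gripper_force: 59.3
```

{"name": "jog_arm", "arguments": {"plan": [{"tx": 0.01,"ty": 0,"tz": 0,"wx": 0,"wy": 0,"wz": 0,"claw": 1},{"tx": 0.02,"ty": 0,"tz": 0,"wx": 0,"wy": 0,"wz": 0,"claw": 1},{"tx": 0.03,"ty": 0,"tz": 0,"wx": 0,"wy": 0,"wz": 0,"claw": 1},{"tx": 0.04,"ty": 0,"tz": 0,"wx": 0,"wy": 0,"wz": 0,"claw": 1},{"tx": 0.044,"ty": 0,"tz": 0,"wx": 0,"wy": 0,"wz": 0,"claw": 1},{"tx": 0.044,"ty": 0,"tz": 0,"wx": 0,"wy": 0,"wz": 0,"claw": 1}]}}

```text
clock: 8.2
eef_pos: [495.4, 41.9, 20.4]
tool_rot: [-3.141, -0.0, 0.074]
force: [0.5, -0.2, -3.7]
width: 12.9
gripper_force: 59.3
```

Run:
```python
from nut import *
s=ctrl.read_state();p,T=cam('wrist');W=cloud(p,T)
m=ctrl.trace(p,'spanner')[0]['pixels'];print('top z',np.nanpercentile(W[m][:,2],[10,50,90]),s['eef_pos'],s['tool_rot'],s['force'],s['torque'])
cv2.imwrite('pics/w5.png',cv2.resize(p['img'],(768,576))[:,:,::-1])
```

```text
Traceback (most recent call last):
IndexError: list index out of range
```

Run:
```python
from h import *
p,T=cam('wrist')
cv2.imwrite('pics/w5.png',cv2.resize(p['img'],(768,576))[:,:,::-1])
```

```text
(no output)
```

View pics/w5.png

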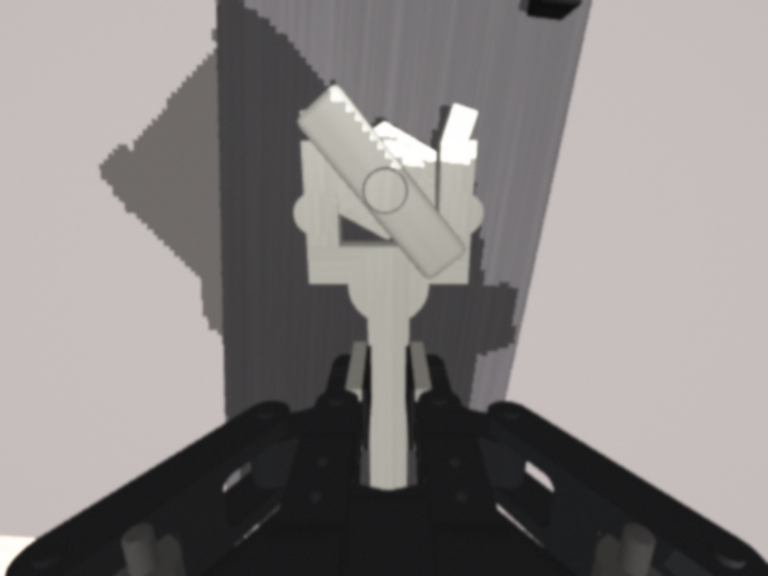

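The jaw is round the nut: the circle marking the stud is at (385,190) and the hex lies between the prongs. Next I lower it onto the plate, then swing it clockwise about the stud towards the pin.

{"name": "jog_arm", "arguments": {"plan": [{"tx": 0,"ty": 0,"tz": 0.005,"wx": 0,"wy": 0,"wz": 0,"claw": 1},{"tx": 0,"ty": 0,"tz": 0.009,"wx": 0,"wy": 0,"wz": 0,"claw": 1},{"tx": 0,"ty": -0.005,"tz": 0.009,"wx": 0,"wy": 0,"wz": 0.015,"claw": 1},{"tx": 0.001,"ty": -0.01,"tz": 0.009,"wx": 0,"wy": 0,"wz": 0.03,"claw": 1},{"tx": 0.001,"ty": -0.016,"tz": 0.009,"wx": 0,"wy": 0,"wz": 0.045,"claw": 1},{"tx": 0.001,"ty": -0.022,"tz": 0.009,"wx": 0,"wy": 0,"wz": 0.06,"claw": 1},{"tx": 0.001,"ty": -0.022,"tz": 0.009,"wx": 0,"wy": 0,"wz": 0.06,"claw": 1},{"tx": 0.001,"ty": -0.022,"tz": 0.009,"wx": 0,"wy": 0,"wz": 0.06,"claw": 1}]}}

```text
clock: 9.15
eef_pos: [495.2, 48.8, 17.8]
tool_rot: [-3.141, -0.0, -0.019]
force: [-0.6, 1.7, -2.1]
width: 12.7
gripper_force: 59.4
```

{"name": "jog_arm", "arguments": {"plan": [{"tx": 0,"ty": 0,"tz": 0.003,"wx": 0,"wy": 0,"wz": 0,"claw": 1},{"tx": 0,"ty": 0,"tz": 0.003,"wx": 0,"wy": 0,"wz": 0,"claw": 0.8},{"tx": 0,"ty": 0,"tz": 0.003,"wx": 0,"wy": 0,"wz": 0,"claw": 0.6},{"tx": 0,"ty": 0,"tz": 0.003,"wx": 0,"wy": 0,"wz": 0,"claw": 0.5},{"tx": 0,"ty": 0,"tz": 0,"wx": 0,"wy": 0,"wz": 0,"claw": 0.5},{"tx": 0,"ty": 0,"tz": -0.1,"wx": 0,"wy": 0,"wz": 0,"claw": 0.5},{"tx": 0,"ty": 0,"tz": -0.25,"wx": 0,"wy": 0,"wz": 0,"claw": 0.5},{"tx": 0,"ty": 0,"tz": -0.4,"wx": 0,"wy": 0,"wz": 0,"claw": 0.3},{"tx": 0,"ty": 0,"tz": -0.45,"wx": 0,"wy": 0,"wz": 0,"claw": 0.3},{"tx": 0,"ty": 0,"tz": -0.45,"wx": 0,"wy": 0,"wz": 0,"claw": 0.3}]}}

```text
clock: 10.15
eef_pos: [496.8, 48.5, 155.2]
tool_rot: [-3.141, -0.005, -0.021]
force: [-0.0, -0.4, 0.0]
width: 59.8
gripper_force: 0.0
```

Run:
```python
from nut import *
s=ctrl.read_state();p,T=cam('wrist');W=cloud(p,T)
for n in ('spanner',):
  for r in ctrl.trace(p,n)[:2]:
    m=r['pixels'];z=np.nanmedian(W[m][:,2]);print(r['score'],r['extent'],np.nanpercentile(W[m][:,2],[10,50,90]))
    if r['score']>.5:print({k:np.round(v,3) for k,v in spanner_pose(p,T,m,25).items()})
m=W[(W[...,2]>54)&(W[...,2]<62)&(abs(W[...,0]-564)<35)&(abs(W[...,1]-47)<35)];r=cv2.minAreaRect(m[:,:2].astype(np.float32))
a=np.linalg.svd(m[:,:2]-m[:,:2].mean(0),full_matrices=False)[2][0];print('wing',r,np.arctan2(a[1],a[0]))
print(s['eef_pos'],s['tool_rot'],s['clock'],s['qpos'])
cv2.imwrite('pics/w6.png',cv2.resize(p['img'],(768,576))[:,:,::-1])
```

```text
0.86 [257.4, 186.9, 65.7, 183.2] [24.19107263 25.10487625 25.96924587]
{'tail': array([383.658,  50.244]), 'org': array([565.633,  47.228]), 'yaw': np.float64(-0.017), 'len': np.float64(206.289), 'hw': np.float64(14.741)}
wing ((564.0758056640625, 47.22600555419922), (53.51406478881836, 13.92490005493164), 43.51830291748047) -2.3777929022006132
[496.80798257  48.5224165  155.2266269 ] [-3.14108871 -0.00548729 -0.02078201] 10.15 [ 0.22425427  0.57632007 -0.55497432  2.00438321  0.47388914  0.68325902
 -2.22363612]
```

View pics/w6.png

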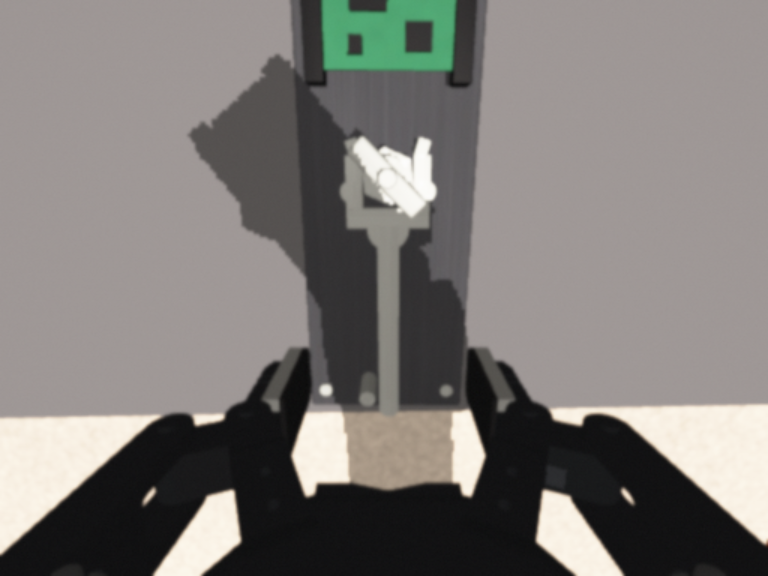

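The spanner lies flat (top at z 25) with its jaw on the nut, and its handle is just to the right of the pin at (367,388). The wings' centre is (564.1,47.2) and their yaw is 0.761. Next I go above the wings, align and descend.

{"name": "jog_arm", "arguments": {"plan": [{"tx": 0.1,"ty": 0,"tz": 0,"wx": 0,"wy": 0,"wz": -0.09,"claw": 0.3},{"tx": 0.224,"ty": 0,"tz": 0.05,"wx": 0,"wy": 0,"wz": -0.18,"claw": 0.3},{"tx": 0.224,"ty": 0,"tz": 0.12,"wx": 0,"wy": 0,"wz": -0.27,"claw": 0.3},{"tx": 0.224,"ty": 0,"tz": 0.18,"wx": 0,"wy": 0,"wz": -0.36,"claw": 0.4},{"tx": 0.224,"ty": 0,"tz": 0.22,"wx": 0,"wy": 0,"wz": -0.45,"claw": 0.4},{"tx": 0.224,"ty": 0,"tz": 0.25,"wx": 0,"wy": 0,"wz": -0.498,"claw": 0.4},{"tx": 0.224,"ty": 0,"tz": 0.25,"wx": 0,"wy": 0,"wz": -0.498,"claw": 0.4},{"tx": 0.224,"ty": 0,"tz": 0.25,"wx": 0,"wy": 0,"wz": -0.498,"claw": 0.4}]}}

```text
clock: 11.05
eef_pos: [561.3, 47.2, 76.5]
tool_rot: [-3.14, 0.002, 0.761]
force: [0.2, 0.3, 1.1]
width: 51.3
gripper_force: 0.0
```

Run:
```python
from h import *
s=ctrl.read_state();p,T=cam('wrist');W=cloud(p,T)
m=W[(W[...,2]>54)&(W[...,2]<62)&(abs(W[...,0]-564)<35)&(abs(W[...,1]-47)<35)];r=cv2.minAreaRect(m[:,:2].astype(np.float32));print('wing',r)
print(s['eef_pos'],s['tool_rot'],s['clock'],s['qpos'])
d=np.array(r[0])-s['eef_pos'][:2];y=s['tool_rot'][2];print('tx,ty',(np.cos(y)*d[0]+np.sin(y)*d[1])/300,(np.sin(y)*d[0]-np.cos(y)*d[1])/300,'tz',(s['eef_pos'][2]-43)/300)
```

```text
wing ((564.0963134765625, 47.835548400878906), (54.00828552246094, 13.8260498046875), 44.32622528076172)
[561.30225384  47.18101618  76.53279452] [-3.13983264e+00  1.77710646e-03  7.60773120e-01] 11.05 [ 0.28500315  0.81527167 -0.67425862  1.87484649  0.75111703  0.72767667
 -1.63640953]
tx,ty 0.008250114024970138 0.00484124336706903 tz 0.11177598173149557
```

{"name": "jog_arm", "arguments": {"plan": [{"tx": 0.008,"ty": 0.005,"tz": 0.05,"wx": 0,"wy": 0,"wz": 0,"claw": 0.4},{"tx": 0.008,"ty": 0.005,"tz": 0.09,"wx": 0,"wy": 0,"wz": 0,"claw": 0.4},{"tx": 0.008,"ty": 0.005,"tz": 0.112,"wx": 0,"wy": 0,"wz": 0,"claw": 0.5},{"tx": 0.008,"ty": 0.005,"tz": 0.112,"wx": 0,"wy": 0,"wz": 0,"claw": 0.7},{"tx": 0.008,"ty": 0.005,"tz": 0.112,"wx": 0,"wy": 0,"wz": 0,"claw": 1},{"tx": 0.008,"ty": 0.005,"tz": 0.112,"wx": 0,"wy": 0,"wz": 0,"claw": 1},{"tx": 0.008,"ty": 0.005,"tz": 0.112,"wx": 0,"wy": 0,"wz": 0,"claw": 1},{"tx": 0.008,"ty": 0.005,"tz": 0.112,"wx": 0,"wy": 0,"wz": 0,"claw": 1}]}}

```text
clock: 11.9
eef_pos: [564.7, 48.0, 44.2]
tool_rot: [-3.141, -0.0, 0.763]
force: [-2.1, 1.3, -1.7]
width: 12.2
gripper_force: 59.4
```

{"name": "jog_arm", "arguments": {"plan": [{"tx": 0,"ty": 0,"tz": 0,"wx": 0,"wy": 0,"wz": 0.03,"claw": 1},{"tx": 0,"ty": 0,"tz": 0,"wx": 0,"wy": 0,"wz": 0.06,"claw": 1},{"tx": 0,"ty": 0,"tz": 0,"wx": 0,"wy": 0,"wz": 0.1,"claw": 1},{"tx": 0,"ty": 0,"tz": 0,"wx": 0,"wy": 0,"wz": 0.14,"claw": 1},{"tx": 0,"ty": 0,"tz": 0,"wx": 0,"wy": 0,"wz": 0.18,"claw": 1},{"tx": 0,"ty": 0,"tz": 0,"wx": 0,"wy": 0,"wz": 0.22,"claw": 1},{"tx": 0,"ty": 0,"tz": 0,"wx": 0,"wy": 0,"wz": 0.26,"claw": 1},{"tx": 0,"ty": 0,"tz": 0,"wx": 0,"wy": 0,"wz": 0.3,"claw": 1},{"tx": 0,"ty": 0,"tz": 0,"wx": 0,"wy": 0,"wz": 0.34,"claw": 1},{"tx": 0,"ty": 0,"tz": 0,"wx": 0,"wy": 0,"wz": 0.38,"claw": 1},{"tx": 0,"ty": 0,"tz": 0,"wx": 0,"wy": 0,"wz": 0.42,"claw": 1},{"tx": 0,"ty": 0,"tz": 0,"wx": 0,"wy": 0,"wz": 0.42,"claw": 1}]}}

```text
clock: 13.1
eef_pos: [564.8, 47.8, 44.2]
tool_rot: [3.141, 0.0, 0.103]
force: [-1.0, 1.0, -1.6]
width: 12.5
gripper_force: 59.4
```

```bash
python3 -c "
from h import *
s=ctrl.read_state();print(s['torque'],s['force'],s['eef_pos'],s['tool_rot'],s['width'],s['qpos'])"
```

```text
[ 0.04184229  0.20156016 -0.06624055] [-1.00144757  0.96124138 -1.59333959] [564.75945147  47.75186412  44.19106982] [3.14126971e+00 2.63681147e-04 1.02792021e-01] 12.518775903770921 [ 0.15869528  0.82077113 -0.46394534  1.88276339  0.63140063  0.5885522
 -2.1845606 ]
```

{"name": "jog_arm", "arguments": {"plan": [{"tx": 0,"ty": 0,"tz": 0,"wx": 0,"wy": 0,"wz": 0.02,"claw": 1},{"tx": 0,"ty": 0,"tz": 0,"wx": 0,"wy": 0,"wz": 0.04,"claw": 1},{"tx": 0,"ty": 0,"tz": 0,"wx": 0,"wy": 0,"wz": 0.06,"claw": 1},{"tx": 0,"ty": 0,"tz": 0,"wx": 0,"wy": 0,"wz": 0.08,"claw": 1},{"tx": 0,"ty": 0,"tz": 0,"wx": 0,"wy": 0,"wz": 0.08,"claw": 1}]}}

```text
clock: 13.6
eef_pos: [564.8, 47.7, 44.2]
tool_rot: [3.141, 0.0, -0.024]
force: [-3.2, 1.1, 0.9]
width: 12.4
gripper_force: 59.7
```

```bash
python3 -c "
from h import *
s=ctrl.read_state();print(s['torque'],s['force'],s['eef_pos'],s['tool_rot'],s['width'])"
```

```text
[0.04954463 0.47168555 0.0866704 ] [-3.2307076   1.13009496  0.93074994] [564.80261672  47.68121204  44.17644391] [ 3.14134219e+00  2.72718730e-04 -2.42626414e-02] 12.414792290292153
```

{"name": "jog_arm", "arguments": {"plan": [{"tx": 0,"ty": 0,"tz": 0,"wx": 0,"wy": 0,"wz": 0.02,"claw": 1},{"tx": 0,"ty": 0,"tz": 0,"wx": 0,"wy": 0,"wz": 0.03,"claw": 1},{"tx": 0,"ty": 0,"tz": 0,"wx": 0,"wy": 0,"wz": 0.03,"claw": 1}]}}

```text
clock: 13.9
eef_pos: [564.8, 47.7, 44.2]
tool_rot: [3.141, 0.0, -0.071]
force: [-3.5, -0.5, 0.8]
width: 12.4
gripper_force: 59.8
```

```bash
python3 -c "
from h import *
s=ctrl.read_state();print(s['torque'],s['force'],s['eef_pos'],s['tool_rot'],s['width'])"
```

```text
[0.03921619 0.63330559 0.06126627] [-3.48896769 -0.53285224  0.78971753] [564.82105699  47.65743692  44.19170557] [ 3.14132876e+00  2.30977542e-04 -7.09180194e-02] 12.39198021146669
```

{"name": "jog_arm", "arguments": {"plan": [{"tx": 0,"ty": 0,"tz": 0,"wx": 0,"wy": 0,"wz": 0.015,"claw": 1},{"tx": 0,"ty": 0,"tz": 0,"wx": 0,"wy": 0,"wz": 0.03,"claw": 1},{"tx": 0,"ty": 0,"tz": 0,"wx": 0,"wy": 0,"wz": 0.03,"claw": 1}]}}

```text
clock: 14.2
eef_pos: [564.9, 47.7, 44.2]
tool_rot: [3.141, 0.0, -0.118]
force: [-2.5, -0.3, 2.4]
width: 12.2
gripper_force: 59.9
```

```bash
python3 -c "
from h import *
s=ctrl.read_state();print(s['torque'],s['force'],s['eef_pos'],s['tool_rot'],s['width'])"
```

```text
[0.02408156 0.78850048 0.13073001] [-2.45845361 -0.27891212  2.43538414] [564.85281836  47.69076844  44.17880575] [ 3.14138583e+00  1.65127980e-04 -1.18378492e-01] 12.183183858753067
```

{"name": "jog_arm", "arguments": {"plan": [{"tx": 0,"ty": 0,"tz": 0,"wx": 0,"wy": 0,"wz": 0.015,"claw": 1},{"tx": 0,"ty": 0,"tz": 0,"wx": 0,"wy": 0,"wz": 0.03,"claw": 1},{"tx": 0,"ty": 0,"tz": 0,"wx": 0,"wy": 0,"wz": 0.03,"claw": 1}]}}

```text
clock: 14.5
eef_pos: [564.8, 47.6, 44.1]
tool_rot: [3.141, 0.0, -0.165]
force: [-3.1, -0.6, 3.2]
width: 12.1
gripper_force: 60.0
```

Run:
```python
from nut import *
s=ctrl.read_state();p,T=cam('wrist');W=cloud(p,T)
print(s['torque'],s['force'],s['eef_pos'],s['tool_rot'],s['width'])
r=ctrl.trace(p,'spanner')
if r: print(r[0]['score'],{k:np.round(v,3) for k,v in spanner_pose(p,T,r[0]['pixels'],25).items()})
b=cv2.resize(p['img'],(768,576),interpolation=cv2.INTER_CUBIC)
cv2.imwrite('pics/w7.png',b[:,:,::-1])
```

```text
[0.02220111 0.84703882 0.08588313] [-3.12637921 -0.63840284  3.16819197] [564.81423491  47.64214215  44.14691989] [ 3.14128092e+00  2.37516911e-04 -1.65496415e-01] 12.100921013319311
0.8 {'tail': array([486.151,  41.812]), 'org': array([668.054,  47.741]), 'yaw': np.float64(0.033), 'len': np.float64(106.594), 'hw': np.float64(63.798)}
```

View pics/w7.png

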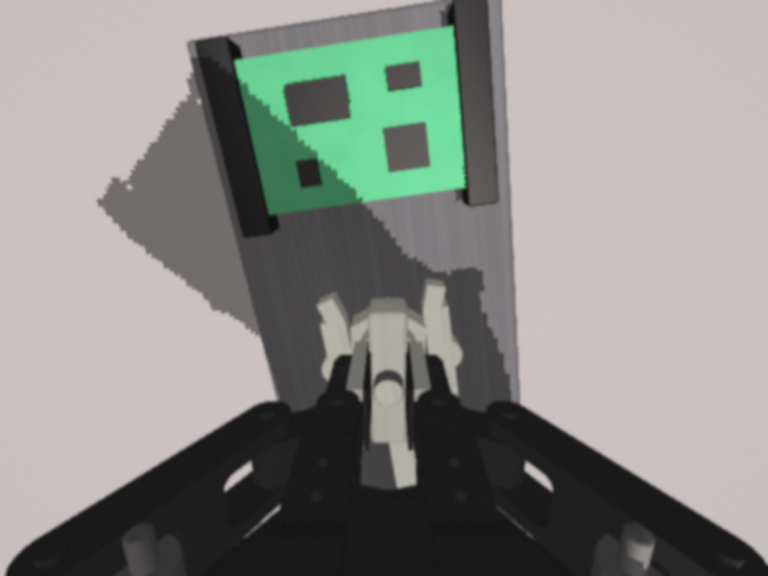

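The wings sit in the fingers and still follow the turn. The spanner's prongs are round the nut at (335,330) and (438,330). I'll go on in small steps until the torque rises.

{"name": "jog_arm", "arguments": {"plan": [{"tx": 0,"ty": 0,"tz": 0,"wx": 0,"wy": 0,"wz": 0.015,"claw": 1},{"tx": 0,"ty": 0,"tz": 0,"wx": 0,"wy": 0,"wz": 0.03,"claw": 1},{"tx": 0,"ty": 0,"tz": 0,"wx": 0,"wy": 0,"wz": 0.03,"claw": 1}]}}

```text
clock: 14.9
eef_pos: [564.9, 47.6, 44.2]
tool_rot: [3.141, 0.0, -0.212]
force: [-3.4, -0.2, 4.4]
width: 12.2
gripper_force: 60.1
```

```bash
python3 -c "
from h import *
s=ctrl.read_state();print(s['torque'],s['force'],s['eef_pos'],s['tool_rot'],s['width'])"
```

```text
[-0.048791    0.95294728  0.19027611] [-3.36969841 -0.19011171  4.40199219] [564.88966709  47.60764659  44.16468106] [ 3.14125496e+00  4.86547596e-05 -2.12330101e-01] 12.234961876607695
```

{"name": "jog_arm", "arguments": {"plan": [{"tx": 0,"ty": 0,"tz": 0,"wx": 0,"wy": 0,"wz": 0.015,"claw": 1},{"tx": 0,"ty": 0,"tz": 0,"wx": 0,"wy": 0,"wz": 0.03,"claw": 1},{"tx": 0,"ty": 0,"tz": 0,"wx": 0,"wy": 0,"wz": 0.03,"claw": 1}]}}

```text
clock: 15.2
eef_pos: [564.9, 47.6, 44.1]
tool_rot: [3.141, 0.0, -0.259]
force: [-4.6, -1.1, 4.6]
width: 12.4
gripper_force: 60.3
```

Run:
```python
from nut import *
s=ctrl.read_state();p,T=cam('wrist');W=cloud(p,T)
print(s['torque'],s['force'],s['eef_pos'],s['tool_rot'],s['width'])
m=W[(W[...,2]>54)&(W[...,2]<62)&(W[...,0]>575)&(abs(W[...,0]-564)<35)&(abs(W[...,1]-47)<20)];print('wing',cv2.minAreaRect(m[:,:2].astype(np.float32)),'tip centre',m[m[:,0]>582].mean(0))
```

```text
[-0.162492    1.01161273  0.50970671] [-4.61084631 -1.13368707  4.61445694] [564.8752022   47.62861992  44.13256993] [ 3.14117637e+00  2.15599009e-05 -2.58945919e-01] 12.375638378652484
wing ((583.4765625, 49.45743179321289), (29.939361572265625, 16.85150909423828), 89.86468505859375) tip centre [586.71211011  42.0585025   57.58719039]
```

Run:
```python
from nut import *
s=ctrl.read_state();p,T=cam('wrist');W=cloud(p,T)
print(s['torque'],s['force'],s['tool_rot'])
pl=(W[...,2]>12)
for lo,hi in ((580,680),):
  L=[];Rr=[]
  P=W[pl&(W[...,2]<32)]
  for a in range(610,690,8):
    y=P[abs(P[:,0]-a)<2][:,1]
    if len(y)>20:L.append((a,y.max()));Rr.append((a,y.min()))
  for q in (L,Rr): q=np.array(q);k,b=np.polyfit(*q.T,1);print('edge',k,k*564+b,len(q),np.std(q[:,1]-k*q[:,0]-b))
m=W[(W[...,2]>54)&(W[...,2]<61)&(abs(W[...,1]-42)<14)&(W[...,0]>574)&(W[...,0]<600)]
mid=[(a,(lambda y:(y.max()+y.min())/2)(m[abs(m[:,0]-a)<1][:,1])) for a in np.arange(578,587,1.)];print('wing centreline',np.round(mid,1).tolist()[::3],np.polyfit(*np.array(mid).T,1))
# spanner top faces (z~25): prongs
m=W[(W[...,2]>22)&(W[...,2]<27.5)&(W[...,0]>560)&(W[...,0]<592)&(abs(W[...,1]-47)<40)]
for a in range(572,592,3):
  y=np.sort(m[abs(m[:,0]-a)<1.5][:,1]); print(a,len(y),y[[0,-1]].round(1) if len(y) else '')
p,T=cam('top');W=cloud(p,T)
r=ctrl.trace(p,'spanner')
for q in r[:2]: print(q['score'],q['extent'])
p,T=cam('scene')
for q in ctrl.trace(p,'spanner')[:2]: print('scene',q['score'],q['extent'])
```

```text
[-0.15461892  1.00258368  0.408279  ] [-3.22644724  0.36381274  4.49702567] [ 3.14120471e+00  8.30572050e-05 -2.58560019e-01]
edge -0.028007980614425217 106.83563386532845 10 0.21902987715373962
edge -0.029240895459168543 -12.508273385674569 10 0.0929149561909091
wing centreline [[578.0, 46.2], [581.0, 42.9], [584.0, 42.4]] [ -0.51825592 345.02146268]
572 145 [19.1 75. ]
575 171 [18.9 75. ]
578 163 [19.2 74.9]
581 120 [20.4 72.8]
584 116 [19.1 73.9]
587 103 [19.7 74.3]
590 6 [66.8 69.1]
0.55 [256.0, 227.3, 8.4, 37.4]
```

{"name": "jog_arm", "arguments": {"plan": [{"tx": 0,"ty": 0,"tz": 0,"wx": 0,"wy": 0,"wz": 0.015,"claw": 1},{"tx": 0,"ty": 0,"tz": 0,"wx": 0,"wy": 0,"wz": 0.03,"claw": 1},{"tx": 0,"ty": 0,"tz": 0,"wx": 0,"wy": 0,"wz": 0.03,"claw": 1}]}}

```text
clock: 15.8
eef_pos: [564.9, 47.6, 44.1]
tool_rot: [3.141, 0.0, -0.306]
force: [-4.5, -0.4, 5.2]
width: 12.1
gripper_force: 60.8
```

```bash
cat > st.py <<'E'
from h import *
s=ctrl.read_state();p,T=cam('wrist');W=cloud(p,T)
print(s['torque'],s['force'],s['tool_rot'],s['width'])
m=W[(W[...,2]>54)&(W[...,2]<61)&(abs(W[...,1]-42)<14)&(W[...,0]>580)&(W[...,0]<600)]
c=m.mean(0);print('wing tip',c,'angle about stud (564.6,47.6):',np.arctan2(c[1]-47.5,c[0]-564.4),len(m))
E
python3 st.py
```

```text
[-0.26334212  1.06776399  0.66150224] [-4.50736752 -0.39251518  5.19888758] [ 3.14109882e+00  4.44872555e-05 -3.06237770e-01] 12.090424301931732
wing tip [585.5957173   41.48688363  57.67421194] angle about stud (564.6,47.6): -0.2764316622150813 546
```

{"name": "jog_arm", "arguments": {"plan": [{"tx": 0,"ty": 0,"tz": 0,"wx": 0,"wy": 0,"wz": 0.015,"claw": 1},{"tx": 0,"ty": 0,"tz": 0,"wx": 0,"wy": 0,"wz": 0.03,"claw": 1},{"tx": 0,"ty": 0,"tz": 0,"wx": 0,"wy": 0,"wz": 0.03,"claw": 1}]}}

```text
clock: 16.15
eef_pos: [564.8, 47.6, 44.1]
tool_rot: [3.141, -0.0, -0.352]
force: [-4.6, -1.6, 5.6]
width: 12.8
gripper_force: 62.5
```

```bash
python3 st.py
```

```text
[-0.32100346  1.13325583  0.99867312] [-4.57945511 -1.57709815  5.56520819] [ 3.14102251e+00 -5.07616387e-06 -3.52496968e-01] 12.831492503966354
wing tip [585.47987387  40.70150757  57.64533361] angle about stud (564.6,47.6): -0.311979091959982 544
```

{"name": "jog_arm", "arguments": {"plan": [{"tx": 0,"ty": 0,"tz": 0,"wx": 0,"wy": 0,"wz": 0,"claw": 0.8},{"tx": 0,"ty": 0,"tz": 0,"wx": 0,"wy": 0,"wz": 0,"claw": 0.6},{"tx": 0,"ty": 0,"tz": 0,"wx": 0,"wy": 0,"wz": 0,"claw": 0.4},{"tx": 0,"ty": 0,"tz": 0,"wx": 0,"wy": 0,"wz": 0,"claw": 0.4},{"tx": 0,"ty": 0,"tz": -0.1,"wx": 0,"wy": 0,"wz": 0,"claw": 0.3},{"tx": -0.1,"ty": 0,"tz": -0.25,"wx": 0,"wy": 0,"wz": -0.09,"claw": 0.3},{"tx": -0.23,"ty": 0.07,"tz": -0.37,"wx": 0,"wy": 0,"wz": -0.18,"claw": 0.3},{"tx": -0.23,"ty": 0.07,"tz": -0.37,"wx": 0,"wy": 0,"wz": -0.21,"claw": 0.3},{"tx": -0.23,"ty": 0.07,"tz": -0.37,"wx": 0,"wy": 0,"wz": -0.21,"claw": 0.3},{"tx": -0.23,"ty": 0.07,"tz": -0.37,"wx": 0,"wy": 0,"wz": -0.21,"claw": 0.3}]}}

```text
clock: 17.2
eef_pos: [494.0, 51.7, 155.2]
tool_rot: [-3.141, -0.002, -0.025]
force: [1.0, -0.4, -0.5]
width: 59.8
gripper_force: 0.0
```

```bash
cat > ck.py <<'E'
from nut import *
s=ctrl.read_state();p,T=cam('wrist');W=cloud(p,T);print(s['eef_pos'],s['tool_rot'],s['clock'])
r=ctrl.trace(p,'spanner')
if r: print(r[0]['score'],{k:np.round(v,3) for k,v in spanner_pose(p,T,r[0]['pixels'],25).items()},np.nanmedian(W[r[0]['pixels']][:,2]))
m=W[(W[...,2]>54)&(W[...,2]<62)&(abs(W[...,0]-564)<35)&(abs(W[...,1]-47)<35)];c=m[:,:2].mean(0)
a=np.linalg.svd(m[:,:2]-c,full_matrices=False)[2][0];a*=np.sign(a[0]);print('wing',cv2.minAreaRect(m[:,:2].astype(np.float32)),np.arctan2(a[1],a[0]))
P=W[(W[...,2]>12)&(W[...,2]<32)];L=[];Q=[]
for x in range(540,680,8):
    y=P[abs(P[:,0]-x)<2][:,1]
    if len(y)>20:L.append((x,y.max()));Q.append((x,y.min()))
for q in (L,Q): q=np.array(q);print('jig edge',np.polyfit(*q.T,1)[0])
# pin
m=W[(W[...,2]>38)&(W[...,2]<50)&(W[...,0]<440)&(W[...,0]>385)&(abs(W[...,1]-60)<25)];print('pin',len(m),m.mean(0) if len(m) else '')
# nut top z~29
m=W[(W[...,2]>27)&(W[...,2]<31)&(abs(W[...,0]-564.4)<22)&(abs(W[...,1]-47.3)<22)];np.save('nuttop.npy',m);print(len(m))
if len(m):
    b=m[:,:2]-[564.4,47.4];best=[]
    for t in np.arange(-.5,.5,.01):
        n=t+np.pi/6+np.arange(6)*np.pi/3;d=b@np.array([np.cos(n),np.sin(n)]);best.append((np.percentile(d.max(1),97),t))
    print('hex yaw (radial extent, yaw)',np.round(sorted(best)[:4],3).tolist())
E
python3 ck.py
```

```text
[494.0229257   51.69400912 155.15307342] [-3.14113185e+00 -1.56198656e-03 -2.54309512e-02] 17.2
0.71 {'tail': array([384.187,  52.996]), 'org': array([566.078,  46.697]), 'yaw': np.float64(-0.035), 'len': np.float64(207.174), 'hw': np.float64(15.385)} 25.11524097213362
wing ((564.0533447265625, 47.339317321777344), (13.959920883178711, 53.8620491027832), 73.48886108398438) -0.28804365142764426
jig edge -0.025661056952004872
jig edge -0.03168888433427715
pin 115 [410.9972314   65.12115198  44.07299327]
255
hex yaw (radial extent, yaw) [[16.037, -0.29], [16.038, -0.28], [16.064, -0.27], [16.069, -0.3]]
```

```bash
python3 -c "
from cell import ctrl
print(ctrl.finish_job())"
```

```text
the job is handed in; nothing more can be done
None
```

The job is handed in: the larger spanner lies flat on the hex nut, released, with its handle braced against the pin, and the jam nut is turned clockwise to its dead stop (about 1.0 N m felt; about 1.2 rad measured). The hex nut ended at about 0.26 rad, past the expected 0.15 but inside the 0.4 limit.

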